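# Load a filter cartridge past the sprung flap of a counter-top water filter

### The arm

A 6-joint arm with a two-finger parallel gripper is mounted at the origin on the work surface. World frame = base frame: x ahead of the robot, y to its left, z up, the work surface at z = 0. Lengths are in m, angles in rad, forces in N, time in s.
With the tool pointing down it reaches from about 0.3 to 0.875 m from the base axis. Payload 6.4 kg.
Tool frame: the origin (TCP) lies between the finger pads; the fingertips stand ctrl.tcp_to_tips ahead of it and the grasp point (between the pads) lies 5 mm behind it (ctrl.tcp_to_tips is the distance from the TCP to the fingertips, in m); z points along the fingers, y is the direction in which the jaws open and shut (so a half turn about z gives the same grasp; the last joint's range is limited). The gripper opens to 85 mm and grips with 20 to 120 N. Pads are 22 mm wide; open, the fingers measure 114 mm over their backs; the gripper's body (76 mm by 85 mm) begins 54 mm behind the grasp point. The pads swing forward as they close: fully open they stand 13 mm farther back than shut.
Start: joints at [1.116, 0.181, 1.607, -0, 1.354, -0.206], TCP at [0.142, 0.557, 0.245] pointing down, gripper open.
Joint ranges: [-2.99, 2.99], [-0.89, 2.07], [0.3, 2.58], [-1.14, 4.28], [0, 2.63], [-3.12, 3.12]. Speed limits (rad/s): [2.57, 2.57, 3.01, 3.14, 3.14, 3.14].

### API

Orientations are given as a unit quaternion [w, x, y, z].
In Python, from plant import ctrl gives the robot as it stands. The module is installed in compiled form; this text tells all that it offers.
- The arm moves only by the tool carry_out, never from a script. Its argument "steps" is a list of rows, each a list of 3 entries, a list of its own where there are three numbers: the shift along the tool's x, y, z in mm, then the turn, a rotation vector about the tool's x, y, z in degrees, then the finger opening in mm, from 0 to 85.4. In form: [[[x, y, z], [rx, ry, rz], claw], ...]. A call has 1 to 20 rows; each row shifts and turns the commanded pose from where the row before left it, along the tool's axes as they then stand; what a row does not reach is not made up. A row lasts 1/10 s, in which the tool goes at most 50 mm and 8.59 degrees, less where a joint would pass 70% of its speed; a pose out of reach is approached as far as the arm can. A call is refused whole if a number of a shift passes 50 or a number of a turn 8.59, either way. A call with a gripper value outside its range is refused whole. The fingers move at their own pace and stop on an object; "newtons" is the grip in N (left out, the last holds). Time passes only in rows, so rows that do not move let the fingers close. It gives the time, the measured TCP pose, the force and the opening at its end, in the units of the state.
- ctrl.get_obs(): the state, without advancing time (a new reading comes with each control period).
- ctrl.camera(name): name is "scene" or "top" or "wrist"; returns the picture (384x512x3 uint8, red, green, blue); there is no depth.
- ctrl.get_calibration(name): a dict with "K" (3x3 intrinsics, pixels), "R" (3x3) and "t" (3): a world point X has camera coordinates R X + t; the wrist camera has in their place "mount" (4x4, takes a point from camera to tool coordinates, whose origin is the TCP and whose axes are the flange's). Camera axes: x right, y down, z forward; pixel columns grow to the right and rows downward; lengths in m; the calibration is good to about 2 mm. A picture is of the moment at which its call begins: read the wrist's pose just before it. get_calibration takes no time and is no camera call.
- ctrl.hand_in(): hands the job in, once; it reports no verdict.
The state is a dict: "t": time; "q": joint angles; "qd": joint speeds; "joint_efforts": joint torques, N m; "ee_pos": TCP position; "tcp_rot": TCP orientation; "wrist_force": force on the tool from outside, world axes, zero at the start; "moment": the same for the moment, N m; "opening": finger opening in m.
Only numpy, scipy, OpenCV 4.12 (cv2) and the standard library are available. Lean on these libraries where they do the work, as an engineer would, in place of code of your own. Each camera call takes 0.05 s, during which the arm holds its last target.

### The job

Fit the new white filter cartridge into the counter-top water filter: push it upright, foot first, down past the blue spring flap, feel along the bay for the seat (it is not always in the middle), and press the cartridge gently, never forcing it, until it is fully home on the bay's floor and the flap has sprung shut above it. Do not disturb the mug, the glass tumbler or the beaker.

Things in the scene. Friction and masses are not known exactly. Their poses are not given: they have to be found in the camera images.
- unit: Fixed white water filter. Origin: centre of its bay, on the counter; z up, +x towards the clear tank (lid top at 155 mm, reaches x = +107 mm), -x towards drip tray and nozzle (to x = -90 mm), y along the bay's long side. Bay: upright shaft, inside x -20 to +20, y -48 to +48 mm, outer walls to x 28, y 58 mm either way. Pressing the cartridge on it or its flap with over 40 N damages it.
- bay_mouth (a point): Centre of the bay's open top, level with the rim, 175 mm above the counter. Axes as unit.
- ledge (a point): Centre of the bay at the height of the ledge inside, 125 mm above the counter, axes as unit. Flat ledge with one rectangular well, the seat, straight down to the floor: x -20 to +12 mm (centre the cartridge at x = -4), 54 mm long in y. The seat's centre is somewhere from y = -15 to +15 mm, different each time, hidden, not measured: feel for it. It stays put when rubbed.
- bay_floor (a point): Centre of the bay's floor, 7 mm above the counter, on which the cartridge's underside rests when home (its top is then 127 mm above the counter, 48 mm below the rim: the last part can be pressed with closed fingertips on its top). Axes as unit.
- flap (a joint): Blue flap 38 x 94 x 3 mm, 2 mm below the rim, hinged at the tank-side wall (x = +19.5, z = 172 mm of unit). 0 = shut, level; grows as it swings down into the bay, 1.5 rad = open. Spring 0.066 N m shut to 0.11 open: a cartridge pushed down on it meets 5 to 10 N, then it rubs on its side with 1 to 5 N of drag either way, about its weight. To shut it needs 45 mm below the rim clear.
- cartridge: White filter cartridge with a blue band: loose upright block 26 mm (x) by 50 mm (y) by 120 mm (z), about 0.16 kg, edges rounded 2 mm. Origin: centre of its underside; z up. Same after a half turn about z. Stands on the counter at the start.
- mug: Grey-blue mug, 80 mm across, 90 mm high, bystander. Origin: centre of its underside.
- tumbler: Clear glass tumbler, 72 mm across, 95 mm high, bystander. Origin: centre of its underside.
- beaker: Teal plastic beaker, 76 mm across, 85 mm high, bystander. Origin: centre of its underside.
Things that resemble listed ones, but are neither listed nor needed, are in the scene too. Of the things that look like the unit, the largest one is meant.

How it is judged:
By the outcome, as a careful person would: the job done as asked, in the order asked, and still so for the second after the job is handed in, with the robot touching nothing.
It also fails if it takes over 72 s, if anything falls off the work surface, if the arm or the gripper's body presses on something with over 40 N, if the wrist force passes 120 N, or if a joint passes its speed limit or range.

## Working session

There is one attempt and no reset: what is moved stays moved. The work goes in short steps, Python scripts to look and compute and a tool call to move; the robot and the scene stay as the last step left them, time stands still between calls to the robot, and variables do not carry over. Pictures are saved under pics/ and viewed, and the job is handed in when it is done.

Besides the shell and the picture viewer there is one more tool, called after "Call:" in YAML: its name, and indented under it one key for each argument. carry_out: Moves the arm, as the interface text tells. Its arguments: {"type":"object","properties":{"steps":{"type":"array"},"newtons":{"type":"number"}},"required":["steps"]}

```bash
mkdir -p pics; ls; python3 - <<'E'
from plant import ctrl
import cv2
o=ctrl.get_obs()
for k,v in o.items(): print(k,v)
print(ctrl.tcp_to_tips)
for n in("scene","top","wrist"):
    im=ctrl.camera(n); cv2.imwrite(f"pics/{n}0.png",im[:,:,::-1]); print(n,ctrl.get_calibration(n))
E
```

```text
pics
t 0.0
q [ 1.11571671e+00  1.81559977e-01  1.60803380e+00 -9.90298114e-07
  1.35379029e+00 -2.06279491e-01]
qd [ 0.00039598  0.00073125 -0.00117549  0.00171194  0.00097724  0.00173913]
joint_efforts [-1.23533482e-03 -4.44865930e+01 -3.51337659e+01 -2.84312628e-04
  8.91505071e-03 -3.04510525e-05]
ee_pos [0.14131829 0.55680689 0.24436102]
tcp_rot [-2.90365524e-04  1.24079301e-01  9.92271901e-01 -8.47334507e-04]
wrist_force [ 0.00633399 -0.30015264 -0.12876875]
moment [-0.02670318 -0.00375529  0.00126243]
opening 0.08537807441065168
0.014
scene {'K': array([[414.3635638 ,   0.        , 254.90107141],
       [  0.        , 414.3635638 , 194.24937648],
       [  0.        ,   0.        ,   1.        ]]), 'R': array([[-0.58324574,  0.81217584, -0.01395726],
       [ 0.58385797,  0.40721463, -0.7023433 ],
       [-0.56474266, -0.4177878 , -0.71170154]]), 't': array([ 0.31200599, -0.26334816,  1.5002438 ])}
top {'K': array([[424.23294556,   0.        , 257.97053926],
       [  0.        , 424.23294556, 191.21883729],
       [  0.        ,   0.        ,   1.        ]]), 'R': array([[ 0.02748824, -0.99951596,  0.01456856],
       [-0.9893775 , -0.02928482, -0.14238874],
       [ 0.14274646, -0.01049979, -0.98970359]]), 't': array([0.01004958, 0.5897103 , 1.05211411])}
wrist {'K': array([[308.83346299,   0.        , 254.0842098 ],
       [  0.        , 308.83346299, 187.35957438],
       [  0.        ,   0.        ,   1.        ]]), 'mount': array([[-4.61793342e-04, -9.55509644e-01, -2.94959500e-01,
         7.49315383e-02],
       [ 9.99999225e-01, -1.00182513e-04, -1.24107760e-03,
         4.16062550e-04],
       [ 1.15631183e-03, -2.94959845e-01,  9.55508950e-01,
        -1.27561288e-01],
       [ 0.00000000e+00,  0.00000000e+00,  0.00000000e+00,
         1.00000000e+00]])}
```

View pics/scene0.png

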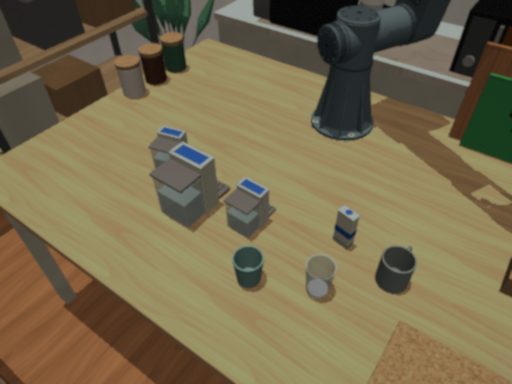

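View pics/top0.png

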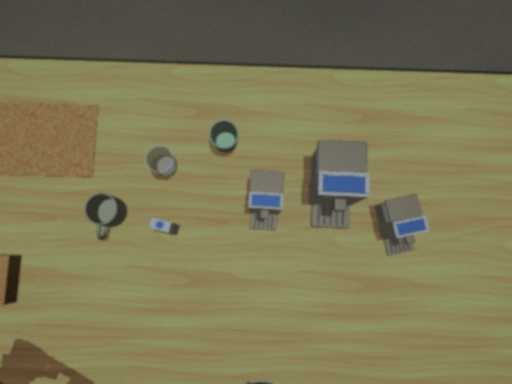

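View pics/wrist0.png

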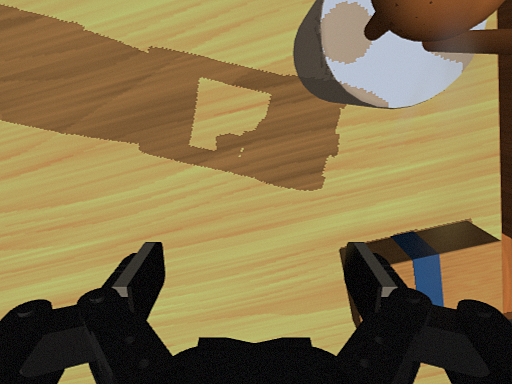

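Three things look like the unit in the top view: (265,200), (342,185) and (403,222). The one at (342,185) is the largest. The cartridge candidate is at (163,227). I'll enlarge both to confirm.

```bash
python3 - <<'E'
import cv2,numpy as np
t=cv2.imread("pics/top0.png"); s=cv2.imread("pics/scene0.png")
def crop(im,x,y,w,h,f): return cv2.resize(im[y:y+h,x:x+w],None,fx=f,fy=f,interpolation=cv2.INTER_CUBIC)
a=crop(t,295,130,95,110,5)   # 475x550
cv2.imwrite("pics/c_unit.png",a)
b=crop(t,140,205,50,40,8); c=crop(s,325,200,40,55,8)
cv2.imwrite("pics/c_cart.png",np.hstack([cv2.copyMakeBorder(b,0,120,0,0,0),c]))
cv2.imwrite("pics/c_unit_s.png",crop(s,140,135,100,95,6))
E
```

```text
(no output)
```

View pics/c_unit.png

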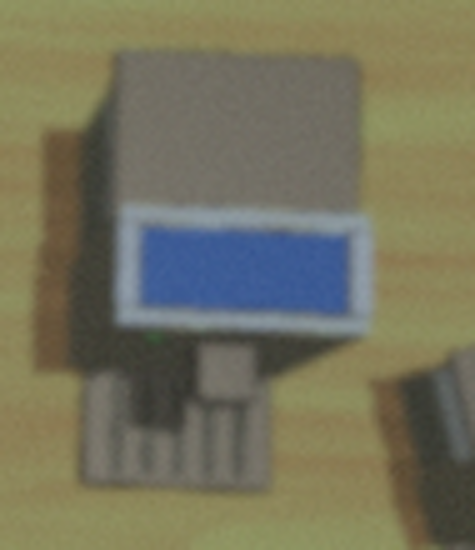

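View pics/c_cart.png

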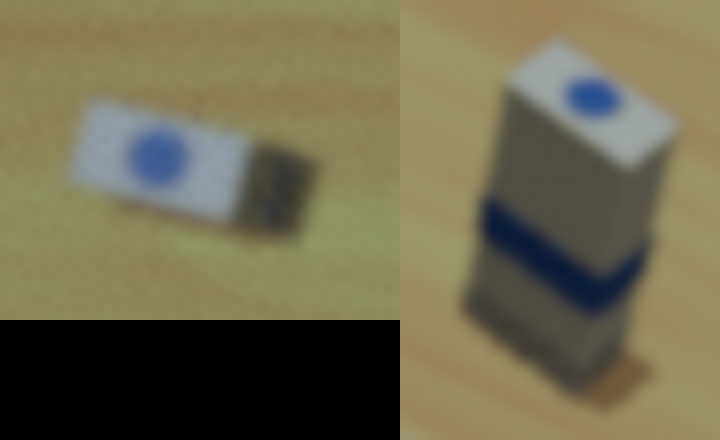

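View pics/c_unit_s.png

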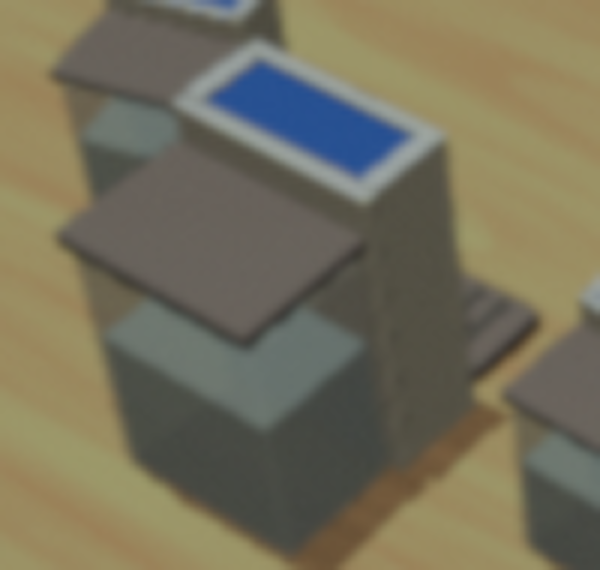

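Confirmed: the unit at top (342,185) is the largest, with a white rim and blue flap, and its tank faces away from the robot. The cartridge at (163,227) is an upright white block with a blue band. Next I'll fit planar poses using both cameras.

```bash
cat > h.py <<'E'
import numpy as np,cv2
from scipy.optimize import least_squares
from scipy.spatial.transform import Rotation as Ro
from plant import ctrl
def proj(name,X,obs=None):
    c=ctrl.get_calibration(name); X=np.atleast_2d(X)
    if name=="wrist":
        o=obs or ctrl.get_obs(); q=np.array(o["tcp_rot"])
        T=np.eye(4);T[:3,:3]=Ro.from_quat(np.r_[q[1:],q[0]]).as_matrix();T[:3,3]=o["ee_pos"]
        M=np.linalg.inv(T@c["mount"]); P=X@M[:3,:3].T+M[:3,3]
    else: P=X@c["R"].T+c["t"]
    p=P@c["K"].T; return p[:,:2]/p[:,2:]
def place(p,L):
    c,s=np.cos(p[2]),np.sin(p[2]); L=np.array(L,float)
    return np.c_[p[0]+c*L[:,0]-s*L[:,1],p[1]+s*L[:,0]+c*L[:,1],L[:,2]]
def fit(views,L,p0,obs=None):
    f=lambda p:np.concatenate([(proj(n,place(p,L),obs)-uv).ravel() for n,uv in views])
    r=least_squares(f,p0); return r.x,r.fun.reshape(-1,2)
E
cat > f1.py <<'E'
from h import *
def un(a,f,x,y): return (np.array(a,float)+.5)/f-.5+[x,y]
U=[[.028,.058,.175],[.028,-.058,.175],[-.028,-.058,.175],[-.028,.058,.175]]
ut=un([(117,205),(372,215),(370,333),(115,325)],5,295,130)
us=un([(175,103),(367,203),(447,133),(262,40)],6,140,135)
# scene camera looks from +x+y; order by matching
import itertools
C=[[.013,.025,.12],[.013,-.025,.12],[-.013,-.025,.12],[-.013,.025,.12]]
ct=un([(92,97),(250,138),(235,223),(70,183)],8,140,205)
cs=un([(158,38),(280,125),(232,170),(105,82)],8,325,200)
for nm,L,t,s,p0 in(("unit",U,ut,us,[.5,-.2,0]),("cart",C,ct,cs,[.4,.2,-.2])):
    p,r=fit([("top",t)],L,p0); print(nm,"top",p.round(4),np.abs(r).max().round(2))
    best=min((fit([("top",t),("scene",s[list(k)])],L,p) for k in itertools.permutations(range(4))),key=lambda a:(a[1]**2).sum())
    print(nm,"both",best[0].round(4),best[1].round(2).tolist())
    best=min((fit([("scene",s[list(k)])],L,p) for k in itertools.permutations(range(4))),key=lambda a:(a[1]**2).sum()+100*(abs(a[0][2]-p[2])>.5))
    print(nm,"scene",best[0].round(4),np.abs(best[1]).max().round(2))
E
python3 f1.py
```

```text
unit top [ 0.5936 -0.1654 -0.0082] 0.39
unit both [ 0.5933 -0.165  -0.0119] [[-0.03, -0.16], [-0.4, -0.05], [-0.05, 0.62], [-0.11, 0.12], [-0.26, -0.06], [-0.47, -0.05], [-0.64, -0.08], [0.45, 0.14]]Traceback (most recent call last):
  File "f1.py", line 15, in <module>
    best=min((fit([("scene",s[list(k)])],L,p) for k in itertools.permutations(range(4))),key=lambda a:(a[1]**2).sum()+100*(abs(a[0][2]-p[2])>.5))
  File "f1.py", line 15, in <genexpr>
    best=min((fit([("scene",s[list(k)])],L,p) for k in itertools.permutations(range(4))),key=lambda a:(a[1]**2).sum()+100*(abs(a[0][2]-p[2])>.5))
              ~~~^^^^^^^^^^^^^^^^^^^^^^^^^^^^
  File "h.py", line 18, in fit
    r=least_squares(f,p0); return r.x,r.fun.reshape(-1,2)
    return func(*args, **kwargs)
    result = trf(vector_fun.fun, vector_fun.jac, x0, f0, J0, lb, ub, ftol, xtol,
                 gtol, max_nfev, x_scale, loss_function, tr_solver,
                 tr_options.copy(), verbose, callback=callback_wrapped)
    return trf_no_bounds(
        fun, jac, x0, f0, J0, ftol, xtol, gtol, max_nfev, x_scale,
        loss_function, tr_solver, tr_options, verbose, callback=callback)
    f_new = fun(x_new)
    self._update_fun()
    ~~~~~~~~~~~~~~~~^^
    self.f = self.fun_wrapped(xp_copy(self.x))
             ~~~~~~~~~~~~~~~~^^^^^^^^^^^^^^^^^
    return np.atleast_1d(self.fun(x))
                         ~~~~~~~~^^^
    return self.f(x, *self.args, **self.kwargs)
           ~~~~~~^^^^^^^^^^^^^^^^^^^^^^^^^^^^^^
  File "h.py", line 17, in <lambda>
    f=lambda p:np.concatenate([(proj(n,place(p,L),obs)-uv).ravel() for n,uv in views])
                                ~~~~^^^^^^^^^^^^^^^^^^
  File "h.py", line 6, in proj
    c=ctrl.get_calibration(name); X=np.atleast_2d(X)
ValueError: time passes only in moves, steps and waits
```

```bash
sed -i 's/^def proj/CAL={n:ctrl.get_calibration(n) for n in ("scene","top","wrist")}\ndef proj/; s/c=ctrl.get_calibration(name); X/c=CAL[name]; X/' h.py; sed -i '/scene",best/d; /best=min((fit(\[("scene"/d' f1.py; python3 f1.py
```

```text
unit top [ 0.5936 -0.1654 -0.0082] 0.39
unit both [ 0.5933 -0.165  -0.0119] [[-0.03, -0.16], [-0.4, -0.05], [-0.05, 0.62], [-0.11, 0.12], [-0.26, -0.06], [-0.47, -0.05], [-0.64, -0.08], [0.45, 0.14]]
cart top [ 0.4916  0.2571 -0.2031] 0.66
cart both [ 0.4919  0.2576 -0.2066] [[-0.29, -0.05], [0.44, -0.25], [-0.57, -0.13], [-0.5, -0.08], [-0.23, -0.4], [-0.34, -0.43], [-0.35, -0.11], [0.37, -0.23]]
```

Poses from the fit, with residuals up to about 0.65 px:
- **Unit:** (0.593, -0.165), yaw about -0.01.
- **Cartridge:** (0.492, 0.257), yaw -0.207.

I'll grip across its 50 mm width and move above it first.

Call:
carry_out:
  steps:
    - [[-34.4,-17,2],[0,0,0],85]
    - [[-34.4,-17,2],[0,0,0],85]
    - [[-34.4,-17,2],[0,0,0],85]
    - [[-34.4,-17,2],[0,0,0],85]
    - [[-34.4,-17,2],[0,0,0],85]
    - [[-34.4,-17,2],[0,0,0],85]
    - [[-34.4,-17,2],[0,0,0],85]
    - [[-34.4,-17,2],[0,0,0],85]
    - [[-34.4,-17,2],[0,0,0],85]
    - [[-34.4,-17,2],[0,0,0],85]
    - [[-34.4,-17,2],[0,0,0],85]
    - [[-34.4,-17,2],[0,0,-2.4],85]
    - [[0,0,0],[0,0,0],85]
    - [[0,0,0],[0,0,0],85]

```text
t: 1.55
ee_pos: [0.4916, 0.2572, 0.2207]
tcp_rot: [-0.001, 0.104, 0.995, -0.0]
wrist_force: [0.7, -0.4, 0.3]
opening: 0.0849
```

```bash
cat >> h.py <<'E'
def st():
    o=ctrl.get_obs(); q=np.array(o["tcp_rot"]); R=Ro.from_quat(np.r_[q[1:],q[0]]).as_matrix()
    print("t",round(o["t"],2),"pos",np.round(np.array(o["ee_pos"])*1000,1),"yaw_y",round(np.degrees(np.arctan2(R[1,1],R[0,1])),2),"z",R[:,2].round(3),"F",np.round(o["wrist_force"],1),"M",np.round(o["moment"],2),"op",round(o["opening"]*1000,1))
    return o,R
def todo(R,p,target,yaw):
    d=R.T@(np.array(target)-np.array(p))*1000
    cy=np.degrees(np.arctan2(R[1,1],R[0,1]))
    print("tool shift mm",d.round(1),"turn tool z deg",round(-(yaw-cy),2))
E
python3 - <<'E'
from h import *
o,R=st(); todo(R,o["ee_pos"],[.4919,.2576,.2],90-11.8)
im=ctrl.camera("wrist"); 
C=[[.013,.025,.12],[.013,-.025,.12],[-.013,-.025,.12],[-.013,.025,.12]]
pp=proj("wrist",place([.4919,.2576,-.2066],C),o); print(pp.round(1))
v=im[:,:,::-1].copy(); cv2.polylines(v,[np.round(pp).astype(int)],True,(0,255,0),1)
cv2.imwrite("pics/w1.png",v)
E
```

```text
t 1.55 pos [491.6 257.2 220.7] yaw_y 78.01 z [-0.001 -0.    -1.   ] F [ 0.7 -0.4  0.3] M [ 0.02 -0.03  0.  ] op 84.9
tool shift mm [-0.3  0.4 20.7] turn tool z deg -0.19
[[286.2 208.9]
 [223.  209. ]
 [221.9 177.3]
 [287.1 177.1]]
```

View pics/w1.png

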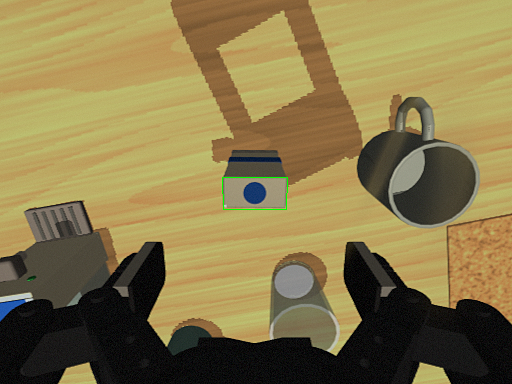

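The green outline of the fitted cartridge top lands on the real one at (255,193). Before descending I'll check clearance to the mug rim, near (385,185), and the tumbler rim, near (305,305).

```bash
python3 - <<'E'
from h import *
o=ctrl.get_obs();q=np.array(o["tcp_rot"]);T=np.eye(4);T[:3,:3]=Ro.from_quat(np.r_[q[1:],q[0]]).as_matrix();T[:3,3]=o["ee_pos"]
c=CAL["wrist"];A=T@c["mount"]
for n,uv,z in(("mug",(385,190),.09),("mugbase",(358,165),.0),("tumb",(306,303),.095),("tumbL",(271,322),.095),("tumbbase",(275,280),0.)):
    d=A[:3,:3]@np.linalg.inv(c["K"])@[*uv,1]; X=A[:3,3]+d*(z-A[2,3])/d[2]; print(n,X.round(3),"tool",(T[:3,:3].T@(X-T[:3,3]))[:2].round(3))
E
```

```text
mug [0.522 0.369 0.09 ] tool [-0.007  0.115]
mugbase [0.521 0.374 0.   ] tool [-0.006  0.12 ]
tumb [0.619 0.282 0.095] tool [-0.121  0.05 ]
tumbL [0.634 0.245 0.095] tool [-0.143  0.017]
tumbbase [0.652 0.252 0.   ] tool [-0.159  0.027]
```

There is plenty of clearance. Descending and gripping.

Call:
carry_out:
  steps:
    - [[-0.3,0.4,30],[0,0,0],85]
    - [[0,0,30],[0,0,0],85]
    - [[0,0,30],[0,0,0],85]
    - [[0,0,20],[0,0,0],85]
    - [[0,0,13.5],[0,0,0],85]
    - [[0,0,0],[0,0,0],70]
    - [[0,0,0],[0,0,0],56]
    - [[0,0,0],[0,0,0],45]
    - [[0,0,0],[0,0,0],40]
    - [[0,0,0],[0,0,0],40]
    - [[0,0,0],[0,0,0],40]
  newtons: 40

```text
t: 2.7
ee_pos: [0.4929, 0.2586, 0.0992]
tcp_rot: [0.001, 0.103, 0.995, 0.001]
wrist_force: [-0.5, 0.3, 6.6]
opening: 0.0495
```

```bash
python3 - <<'E'
from h import *
o,R=st(); cv2.imwrite("pics/w2.png",ctrl.camera("wrist")[:,:,::-1])
todo(R,o["ee_pos"],[.5893,-.165,.37],89.3)
E
```

```text
t 2.7 pos [492.9 258.6  99.2] yaw_y 78.13 z [ 0.002  0.001 -1.   ] F [-0.5  0.3  6.6] M [0.21 0.13 0.03] op 49.5
tool shift mm [-182.1 -394.3 -271. ] turn tool z deg -11.17
```

View pics/w2.png

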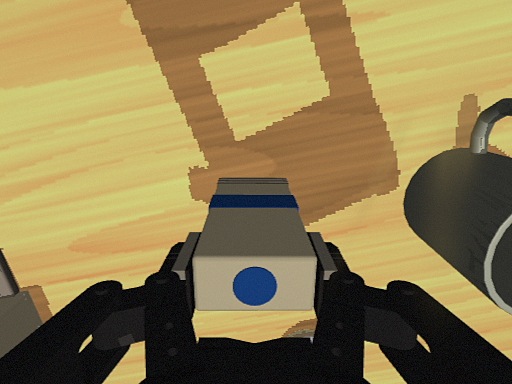

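The cartridge is gripped with the opening at 49.5 mm. Next I'll lift it and carry it over the bay.

Call:
carry_out:
  steps:
    - [[0,0,-20],[0,0,0],40]
    - [[0,0,-40],[0,0,0],40]
    - [[0,0,-40],[0,0,0],40]
    - [[0,0,-40],[0,0,0],40]
    - [[0,0,-40],[0,0,0],40]
    - [[-14,-30.3,-25],[0,0,0],40]
    - [[-14,-30.3,0],[0,0,0],40]
    - [[-14,-30.3,0],[0,0,0],40]
    - [[-14,-30.3,0],[0,0,0],40]
    - [[-14,-30.3,0],[0,0,0],40]
    - [[-14,-30.3,0],[0,0,0],40]
    - [[-14,-30.3,0],[0,0,0],40]
    - [[-14,-30.3,0],[0,0,0],40]
    - [[-14,-30.3,0],[0,0,0],40]
    - [[-14,-30.3,0],[0,0,0],40]
    - [[-14,-30.3,0],[0,0,0],40]
    - [[-14,-30.3,0],[0,0,0],40]
    - [[-14,-30.3,0],[0,0,-5.6],40]
    - [[0,0,0],[0,0,-5.6],40]
    - [[0,0,0],[0,0,0],40]

```text
t: 4.75
ee_pos: [0.5886, -0.1656, 0.302]
tcp_rot: [-0.001, 0.006, 1.0, 0.0]
wrist_force: [-0.3, 1.1, -1.2]
opening: 0.0494
```

```bash
python3 - <<'E'
from h import *
o,R=st(); im=ctrl.camera("wrist"); v=im[:,:,::-1].copy()
U=[[.028,.058,.175],[.028,-.058,.175],[-.028,-.058,.175],[-.028,.058,.175]]
pp=proj("wrist",place([.5933,-.165,-.0119],U),o); print(pp.round(1).tolist())
cv2.polylines(v,[np.round(pp).astype(int)],True,(0,255,0),1)
cv2.imwrite("pics/w3.png",v)
for n in("top","scene"): cv2.imwrite(f"pics/{n}3.png",ctrl.camera(n)[:,:,::-1])
todo(R,o["ee_pos"],[.5893,-.165,.3],89.3)
E
```

```text
t 4.75 pos [ 588.6 -165.6  302. ] yaw_y 89.28 z [-0.001  0.001 -1.   ] F [-0.3  1.1 -1.2] M [ 0.03 -0.02  0.03] op 49.4
[[319.9, 218.7], [189.6, 218.8], [185.5, 156.8], [324.0, 156.7]]
tool shift mm [-0.7  0.6  2. ] turn tool z deg -0.02
```

View pics/w3.png

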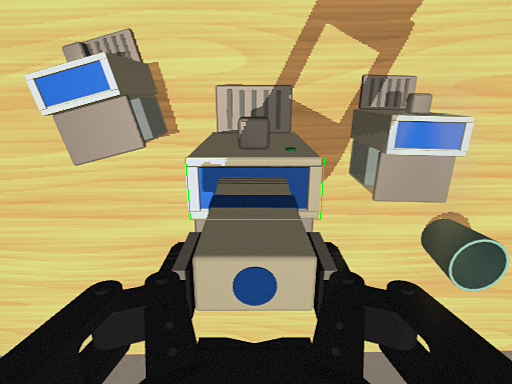

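View pics/scene3.png

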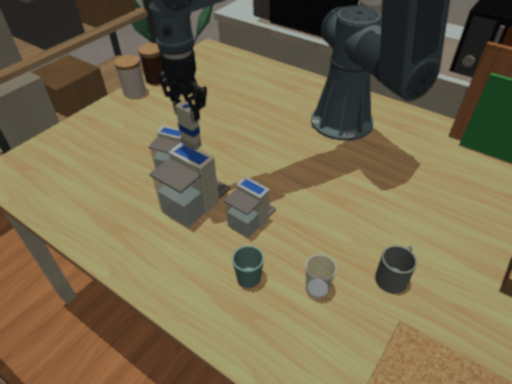

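The wrist overlay matches the real rim at (187..323, 157..219) within about 1 px, so the unit pose holds. I'll check the cartridge's hang before inserting.

```bash
python3 - <<'E'
from h import *
o,R=st(); v=cv2.imread("pics/w3.png")
# cartridge corners if straight in hand: centre at TCP
for b in (96,99.2,102):
  pts=[np.array(o["ee_pos"])+R@np.array([x,y,z])/1000 for z in(b,b-120) for x,y in((13,-25),(13,25),(-13,25),(-13,-25))]
  pp=proj("wrist",pts,o); print(b,pp.round(1).tolist())
pts=[np.array(o["ee_pos"])+R@np.array([x,y,z])/1000 for z in(99.2,99.2-120) for x,y in((13,-25),(13,25),(-13,25),(-13,-25))]
pp=proj("wrist",pts,o)
for k in(0,4): cv2.polylines(v,[np.round(pp[k:k+4]).astype(int)],True,(0,0,255),1)
cv2.imwrite("pics/w3b.png",cv2.resize(v[140:330,170:340],None,fx=4,fy=3))
E
```

```text
t 4.9 pos [ 588.8 -164.   302.6] yaw_y 89.25 z [-0.  0. -1.] F [-0.7  0.8 -1.4] M [-0.02  0.03  0.01] op 49.6
96 [[220.7, 178.3], [287.3, 178.3], [286.3, 210.6], [221.8, 210.6], [187.7, 262.7], [319.5, 262.7], [315.5, 319.5], [191.8, 319.5]]
99.2 [[221.2, 177.2], [286.9, 177.2], [285.9, 209.2], [222.2, 209.2], [189.4, 258.3], [317.8, 258.3], [314.0, 314.1], [193.3, 314.0]]
102 [[221.5, 176.2], [286.5, 176.2], [285.5, 207.9], [222.6, 207.9], [190.8, 254.7], [316.4, 254.7], [312.8, 309.6], [194.6, 309.5]]
```

View pics/w3b.png

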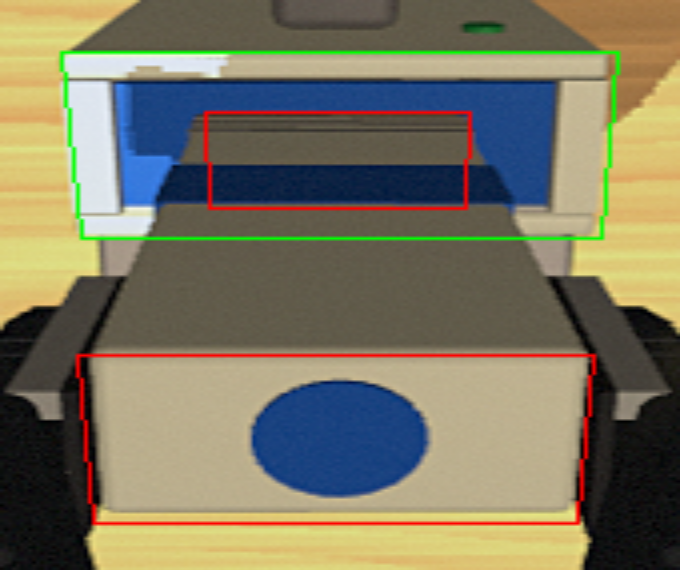

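```bash
python3 - <<'E'
from h import *
im=ctrl.camera("wrist")[:,:,::-1]
cv2.imwrite("pics/w4.png",cv2.resize(im[150:220,180:330],None,fx=5,fy=5,interpolation=cv2.INTER_NEAREST))
E
```

```text
(no output)
```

View pics/w4.png

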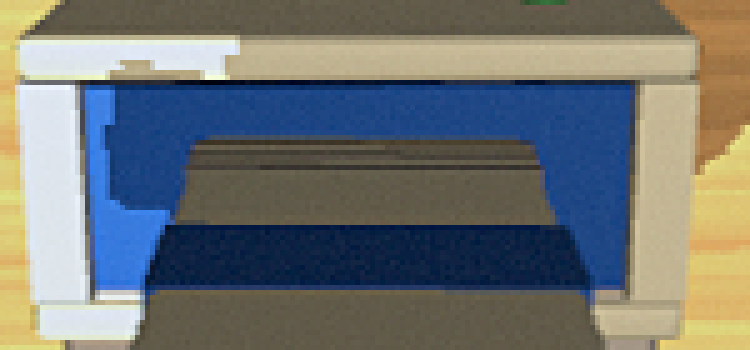

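```bash
python3 - <<'E'
from h import *
c=CAL["wrist"];Mi=np.linalg.inv(c["mount"])
uv=np.array([[218,178],[287.4,178],[192,257.3],[317.3,257.3],[314.5,310.5],[195,310.5]])
for rr in (0,1):
  L=np.array([[13,-25,0],[13,25,0],[13-rr,-25,-120],[13-rr,25,-120],[-13+rr,25,-120],[-13+rr,-25,-120]])/1000.
  def f(p,out=False):
    X=Ro.from_rotvec(p[3:]).apply(L+[0,0,.1])+p[:3]-[0,0,.1]+[0,0,.1]
    P=X@Mi[:3,:3].T+Mi[:3,3]; q=P@c["K"].T; return (q[:,:2]/q[:,2:]-uv).ravel()
  r=least_squares(f,[0,0,0,0,0,0],x_scale=[.01]*3+[.1]*3)
  print("shift mm (origin +100 bottom rot about grip)",(r.x[:3]*1000).round(1),"rot deg",np.degrees(r.x[3:]).round(2),r.fun.round(1))
E
```

```text
shift mm (origin +100 bottom rot about grip) [-0.8  0.2  1.7] rot deg [ 0.71 -0.2   0.29] [ 2.3 -0.3 -2.1 -0.2  0.  -0.6  0.3 -0.8 -0.8  0.7  0.3  1.1]
shift mm (origin +100 bottom rot about grip) [0.2 0.2 0.2] rot deg [ 0.71 -0.72  0.31] [ 2.1  0.1 -2.   0.2 -0.7  0.8  1.1  0.6  0.2 -1.  -0.6 -0.6]
```

The hang is within 1°, with the cartridge centred in the fingers. I'll start at unit y of about +14 and push down past the flap slowly.

Call:
carry_out:
  steps:
    - [[-0.6,14,0],[0,0,0],40]
    - [[0,0,10],[0,0,0],40]
    - [[0,0,10],[0,0,0],40]
    - [[0,0,6],[0,0,0],40]
    - [[0,0,6],[0,0,0],40]
    - [[0,0,6],[0,0,0],40]
    - [[0,0,6],[0,0,0],40]
    - [[0,0,6],[0,0,0],40]
    - [[0,0,0],[0,0,0],40]

```text
t: 5.85
ee_pos: [0.5891, -0.1509, 0.2519]
tcp_rot: [-0.001, 0.006, 1.0, 0.0]
wrist_force: [-2.4, -0.2, 1.5]
opening: 0.0494
```

```bash
python3 - <<'E'
from h import *
o,R=st(); cv2.imwrite("pics/w5.png",ctrl.camera("wrist")[:,:,::-1])
st()
E
```

```text
t 5.85 pos [ 589.1 -150.9  251.9] yaw_y 89.32 z [-0.002  0.    -1.   ] F [-2.4 -0.2  1.5] M [-0.11  0.72  0.05] op 49.4
t 5.9 pos [ 589.  -150.9  252.1] yaw_y 89.33 z [-0.002  0.    -1.   ] F [-3.7 -0.   0.8] M [-0.14  0.89  0.06] op 49.7
```

View pics/w5.png

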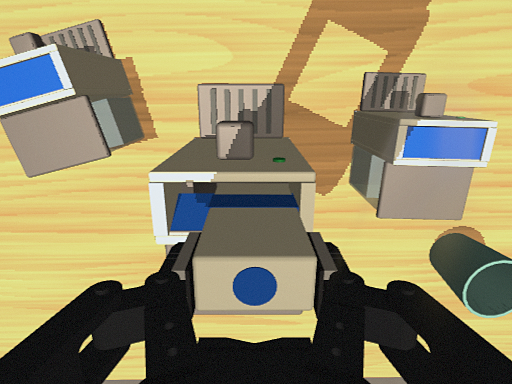

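The flap is swinging down in front of the foot, which is in the bay mouth. Continuing down to the ledge.

Call:
carry_out:
  steps:
    - [[0,0,5],[0,0,0],40]
    - [[0,0,5],[0,0,0],40]
    - [[0,0,5],[0,0,0],40]
    - [[0,0,5],[0,0,0],40]
    - [[0,0,3],[0,0,0],40]
    - [[0,0,0],[0,0,0],40]

```text
t: 6.5
ee_pos: [0.5891, -0.1504, 0.2285]
tcp_rot: [-0.001, 0.006, 1.0, 0.0]
wrist_force: [-2.9, 0.6, -3.4]
opening: 0.0495
```

Call:
carry_out:
  steps:
    - [[0,0,1.5],[0,0,0],40]
    - [[0,0,1.5],[0,0,0],40]
    - [[0,0,0],[0,0,0],40]

```text
t: 6.8
ee_pos: [0.5898, -0.1506, 0.2268]
tcp_rot: [0.0, 0.006, 1.0, 0.0]
wrist_force: [-3.0, -0.2, -1.8]
opening: 0.0496
```

```bash
python3 - <<'E'
from h import *
st()
E
```

```text
t 6.8 pos [ 589.8 -150.6  226.8] yaw_y 89.35 z [ 0.  0. -1.] F [-3.  -0.2 -1.8] M [0.02 0.7  0.06] op 49.6
```

Call:
carry_out:
  steps:
    - [[0,0,1.0],[0,0,0],40]
    - [[0,0,1.0],[0,0,0],40]
    - [[0,0,0],[0,0,0],40]

```text
t: 7.1
ee_pos: [0.5898, -0.1507, 0.2248]
tcp_rot: [0.0, 0.006, 1.0, -0.0]
wrist_force: [-2.5, -0.7, -0.0]
opening: 0.0495
```

Call:
carry_out:
  steps:
    - [[0,0,1.0],[0,0,0],40]
    - [[0,0,0],[0,0,0],40]

```text
t: 7.3
ee_pos: [0.5899, -0.1507, 0.2242]
tcp_rot: [0.0, 0.006, 1.0, -0.0]
wrist_force: [-3.2, -0.2, 2.7]
opening: 0.0497
```

Call:
carry_out:
  steps:
    - [[0,0,1.0],[0,0,0],40]
    - [[0,0,0],[0,0,0],40]

```text
t: 7.5
ee_pos: [0.5902, -0.1508, 0.2242]
tcp_rot: [0.001, 0.006, 1.0, -0.0]
wrist_force: [-3.6, 0.5, 6.9]
opening: 0.0497
```

Contact with the ledge is at TCP z of about 224 mm, with stiffness around 4 N/mm. Now I'll rub toward -y, watching z and Fz for a drop.

Call:
carry_out:
  steps:
    - [[0,-1,0.5],[0,0,0],40]
    - [[0,-1,0],[0,0,0],40]
    - [[0,-1,0],[0,0,0],40]

```text
t: 7.8
ee_pos: [0.5902, -0.1517, 0.224]
tcp_rot: [0.001, 0.005, 1.0, 0.002]
wrist_force: [-3.8, 5.5, 7.4]
opening: 0.0492
```

Call:
carry_out:
  steps:
    - [[0,-1,0],[0,0,0],40]
    - [[0,-1,0],[0,0,0],40]
    - [[0,-1,0],[0,0,0],40]

```text
t: 8.1
ee_pos: [0.5904, -0.1536, 0.2239]
tcp_rot: [0.001, 0.005, 1.0, 0.003]
wrist_force: [-3.8, 10.3, 11.4]
opening: 0.0492
```

Call:
carry_out:
  steps:
    - [[0,-1,0],[0,0,0],40]
    - [[0,-1,0],[0,0,0],40]
    - [[0,-1,0],[0,0,0],40]

```text
t: 8.4
ee_pos: [0.5906, -0.1567, 0.224]
tcp_rot: [0.001, 0.005, 1.0, 0.003]
wrist_force: [-3.1, 9.8, 9.7]
opening: 0.0496
```

Call:
carry_out:
  steps:
    - [[0,-1,0],[0,0,0],40]
    - [[0,-1,0],[0,0,0],40]
    - [[0,-1,0],[0,0,0],40]

```text
t: 8.7
ee_pos: [0.5907, -0.1597, 0.2239]
tcp_rot: [0.001, 0.005, 1.0, 0.002]
wrist_force: [-2.8, 9.9, 10.0]
opening: 0.0497
```

Call:
carry_out:
  steps:
    - [[0,-1,0],[0,0,0],40]
    - [[0,-1,0],[0,0,0],40]
    - [[0,-1,0],[0,0,0],40]

```text
t: 9.0
ee_pos: [0.5907, -0.1628, 0.224]
tcp_rot: [0.001, 0.005, 1.0, 0.002]
wrist_force: [-2.3, 9.2, 9.5]
opening: 0.0495
```

Call:
carry_out:
  steps:
    - [[0.6,-1,0],[0,0,0],40]
    - [[0.6,-1,0],[0,0,0],40]
    - [[0,-1,0],[0,0,0],40]

```text
t: 9.3
ee_pos: [0.5896, -0.1662, 0.224]
tcp_rot: [0.002, 0.005, 1.0, 0.002]
wrist_force: [-1.4, 8.8, 9.5]
opening: 0.0497
```

Call:
carry_out:
  steps:
    - [[0,-1,0],[0,0,0],40]
    - [[0,-1,0],[0,0,0],40]
    - [[0,-1,0],[0,0,0],40]

```text
t: 9.6
ee_pos: [0.5894, -0.1692, 0.2239]
tcp_rot: [0.001, 0.005, 1.0, 0.002]
wrist_force: [-2.1, 8.2, 9.9]
opening: 0.0498
```

Call:
carry_out:
  steps:
    - [[0,-1,0],[0,0,0],40]
    - [[0,-1,0],[0,0,0],40]
    - [[0,-1,0],[0,0,0],40]

```text
t: 9.9
ee_pos: [0.5893, -0.1721, 0.2239]
tcp_rot: [0.001, 0.005, 1.0, 0.002]
wrist_force: [-2.4, 9.2, 8.6]
opening: 0.0495
```

Call:
carry_out:
  steps:
    - [[0,-1,0],[0,0,0],40]
    - [[0,-1,0],[0,0,0],40]
    - [[0,-1,0],[0,0,0],40]

```text
t: 10.2
ee_pos: [0.5885, -0.1766, 0.2226]
tcp_rot: [0.0, 0.005, 1.0, 0.001]
wrist_force: [-1.6, 0.5, -1.4]
opening: 0.0497
```

Call:
carry_out:
  steps:
    - [[0,-1,0],[0,0,0],40]
    - [[0,-1,0],[0,0,0],40]
    - [[0,-1,0],[0,0,0],40]

```text
t: 10.5
ee_pos: [0.5881, -0.1785, 0.2219]
tcp_rot: [-0.0, 0.006, 1.0, 0.002]
wrist_force: [-1.4, 9.1, 3.6]
opening: 0.0493
```

At y of about -0.1766 the foot dropped: Fz fell from 9 to about -1.4 N and z fell to 222. Then a side wall resisted. I'll ease back from the wall and press down gently.

Call:
carry_out:
  steps:
    - [[0,2.5,0],[0,0,0],40]
    - [[0,0,1.5],[0,0,0],40]
    - [[0,0,1.5],[0,0,0],40]
    - [[0,0,0],[0,0,0],40]

```text
t: 10.9
ee_pos: [0.5882, -0.1778, 0.2189]
tcp_rot: [-0.0, 0.006, 1.0, 0.0]
wrist_force: [-1.0, 4.1, -0.1]
opening: 0.0499
```

It's in the seat, 5 mm below the ledge. I'll ease the side force and go deeper, keeping the tips above the rim.

Call:
carry_out:
  steps:
    - [[0,1.2,2],[0,0,0],40]
    - [[0,0,3],[0,0,0],40]
    - [[0,0,0],[0,0,0],40]

```text
t: 11.2
ee_pos: [0.588, -0.1774, 0.2135]
tcp_rot: [-0.0, 0.006, 1.0, -0.0]
wrist_force: [-1.3, -0.9, -2.4]
opening: 0.0494
```

Call:
carry_out:
  steps:
    - [[0,0,3],[0,0,0],40]
    - [[0,0,3],[0,0,0],40]
    - [[0,0,3],[0,0,0],40]
    - [[0,0,0],[0,0,0],40]

```text
t: 11.6
ee_pos: [0.588, -0.177, 0.2045]
tcp_rot: [-0.0, 0.006, 1.0, 0.0]
wrist_force: [-1.9, -0.6, -3.2]
opening: 0.0497
```

Call:
carry_out:
  steps:
    - [[0,0,4],[0,0,0],40]
    - [[0,0,4],[0,0,0],40]
    - [[0,0,0],[0,0,0],40]
    - [[0,0,0],[0,0,0],52]
    - [[0,0,0],[0,0,0],56]
    - [[0,0,0],[0,0,0],60]
    - [[0,0,0],[0,0,0],64]
    - [[0,0,0],[0,0,0],64]

```text
t: 12.4
ee_pos: [0.5884, -0.177, 0.1975]
tcp_rot: [0.0, 0.006, 1.0, -0.0]
wrist_force: [0.2, 0.5, 0.4]
opening: 0.064
```

```bash
python3 - <<'E'
from h import *
st(); cv2.imwrite("pics/w6.png",ctrl.camera("wrist")[:,:,::-1])
s=ctrl.camera("scene")[:,:,::-1]; cv2.imwrite("pics/s6.png",cv2.resize(s[80:240,120:280],None,fx=3.5,fy=3.5))
E
```

```text
t 12.4 pos [ 588.4 -177.   197.5] yaw_y 89.34 z [ 0.001 -0.    -1.   ] F [0.2 0.5 0.4] M [-0.04 -0.   -0.06] op 64.0
```

View pics/w6.png

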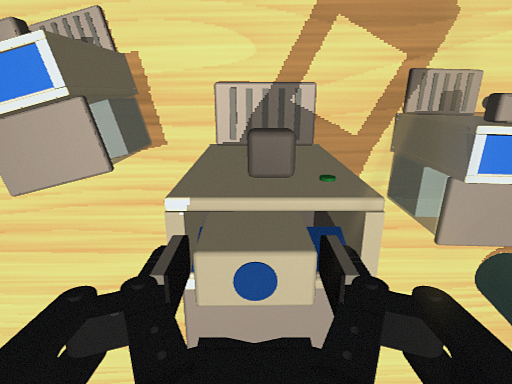

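View pics/s6.png

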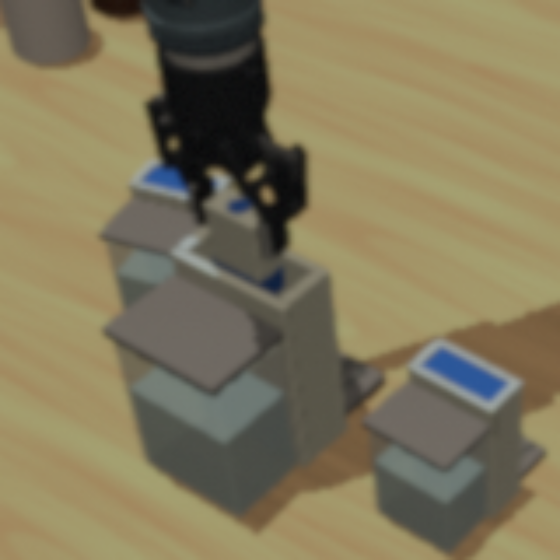

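The cartridge stays upright in the well with its top about 45 mm above the rim, held by flap drag. I'll retreat upward, close the fingers, and press its top.

Call:
carry_out:
  steps:
    - [[0,0,-15],[0,0,0],64]
    - [[0,0,-30],[0,0,0],64]
    - [[0,0,-27],[0,0,0],64]
    - [[0,4,0],[0,0,0],40]
    - [[0,0,0],[0,0,0],20]
    - [[0,0,0],[0,0,0],0]
    - [[0,0,0],[0,0,0],0]
    - [[0,0,0],[0,0,0],0]
    - [[0,0,10],[0,0,0],0]
    - [[0,0,10],[0,0,0],0]
    - [[0,0,0],[0,0,0],0]

```text
t: 13.6
ee_pos: [0.5871, -0.1723, 0.2464]
tcp_rot: [-0.002, 0.006, 1.0, 0.001]
wrist_force: [0.1, 0.3, -0.4]
opening: 0.0001
```

```bash
python3 - <<'E'
from h import *
st(); cv2.imwrite("pics/w7.png",ctrl.camera("wrist")[:,:,::-1])
E
```

```text
t 13.6 pos [ 587.1 -172.3  246.4] yaw_y 89.34 z [-0.004  0.002 -1.   ] F [ 0.1  0.3 -0.4] M [ 0.01 -0.02 -0.04] op 0.1
```

View pics/w7.png

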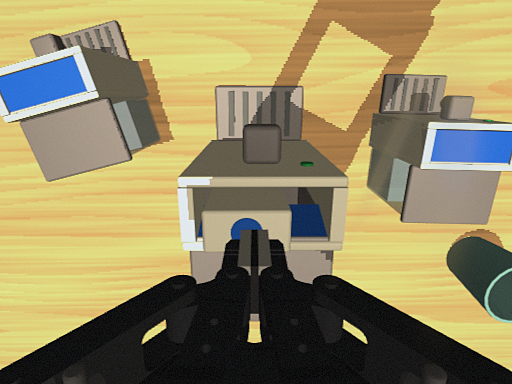

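Call:
carry_out:
  steps:
    - [[-1,0,5],[0,0,0],0]
    - [[0,0,5],[0,0,0],0]
    - [[0,0,3],[0,0,0],0]
    - [[0,0,3],[0,0,0],0]
    - [[0,0,0],[0,0,0],0]

```text
t: 14.15
ee_pos: [0.5891, -0.1728, 0.2327]
tcp_rot: [-0.0, 0.006, 1.0, 0.0]
wrist_force: [0.4, -0.7, -0.2]
opening: -0.0002
```

Call:
carry_out:
  steps:
    - [[0,0,3],[0,0,0],0]
    - [[0,0,3],[0,0,0],0]
    - [[0,0,3],[0,0,0],0]
    - [[0,0,0],[0,0,0],0]

```text
t: 14.55
ee_pos: [0.5894, -0.1729, 0.224]
tcp_rot: [0.0, 0.006, 1.0, 0.0]
wrist_force: [-0.3, -0.4, -0.5]
opening: -0.0002
```

Call:
carry_out:
  steps:
    - [[0,0,3],[0,0,0],0]
    - [[0,0,3],[0,0,0],0]
    - [[0,0,3],[0,0,0],0]
    - [[0,0,0],[0,0,0],0]

```text
t: 14.95
ee_pos: [0.5892, -0.1728, 0.2147]
tcp_rot: [-0.0, 0.006, 1.0, 0.0]
wrist_force: [0.2, 0.1, 0.3]
opening: 0.0001
```

```bash
python3 - <<'E'
from h import *
st(); cv2.imwrite("pics/w8.png",ctrl.camera("wrist")[:,:,::-1])
s=ctrl.camera("scene")[:,:,::-1]; cv2.imwrite("pics/s8.png",cv2.resize(s[80:240,120:280],None,fx=3.5,fy=3.5))
E
```

```text
t 14.95 pos [ 589.2 -172.8  214.7] yaw_y 89.34 z [-0.  0. -1.] F [0.2 0.1 0.3] M [-0.02  0.02 -0.  ] op 0.1
```

View pics/w8.png

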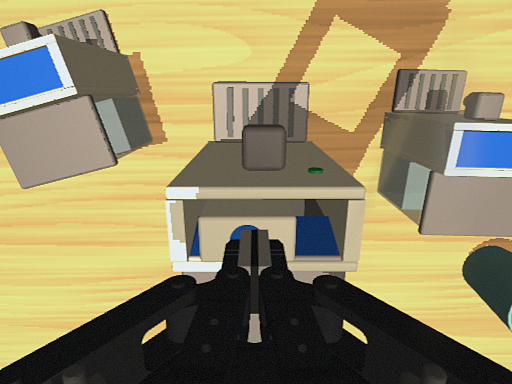

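View pics/s8.png

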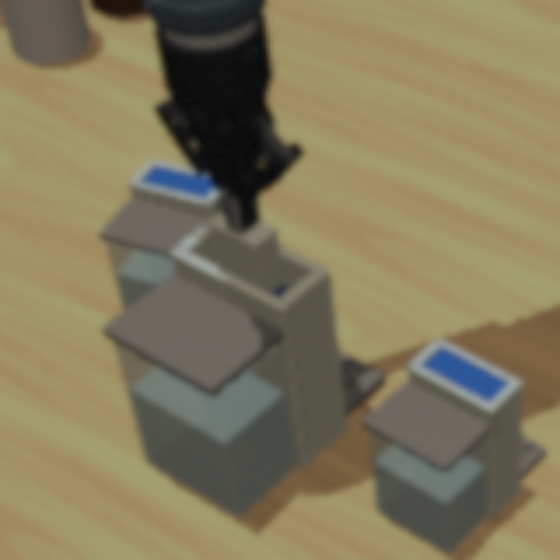

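The cartridge has crept down by about 20 mm under its own weight and is still upright. Continuing.

Call:
carry_out:
  steps:
    - [[0,0,3],[0,0,0],0]
    - [[0,0,3],[0,0,0],0]
    - [[0,0,3],[0,0,0],0]
    - [[0,0,0],[0,0,0],0]

```text
t: 15.45
ee_pos: [0.5892, -0.1728, 0.2057]
tcp_rot: [-0.0, 0.006, 1.0, 0.0]
wrist_force: [0.6, -0.1, -0.2]
opening: 0.0002
```

Call:
carry_out:
  steps:
    - [[0,0,3],[0,0,0],0]
    - [[0,0,3],[0,0,0],0]
    - [[0,0,3],[0,0,0],0]
    - [[0,0,0],[0,0,0],0]

```text
t: 15.85
ee_pos: [0.5892, -0.1728, 0.1967]
tcp_rot: [-0.0, 0.006, 1.0, 0.0]
wrist_force: [-0.0, 0.6, -0.8]
opening: -0.0
```

Call:
carry_out:
  steps:
    - [[0,0,3],[0,0,0],0]
    - [[0,0,3],[0,0,0],0]
    - [[0,0,3],[0,0,0],0]
    - [[0,0,0],[0,0,0],0]

```text
t: 16.25
ee_pos: [0.5891, -0.1728, 0.1877]
tcp_rot: [-0.0, 0.006, 1.0, 0.0]
wrist_force: [0.5, -0.0, -0.7]
opening: 0.0002
```

```bash
python3 - <<'E'
from h import *
st(); cv2.imwrite("pics/w9.png",ctrl.camera("wrist")[:,:,::-1])
s=ctrl.camera("scene")[:,:,::-1]; cv2.imwrite("pics/s9.png",cv2.resize(s[120:230,140:250],None,fx=5,fy=5))
E
```

```text
t 16.25 pos [ 589.1 -172.8  187.7] yaw_y 89.35 z [-0.001  0.    -1.   ] F [ 0.5 -0.  -0.7] M [-0.01  0.03 -0.06] op 0.2
```

View pics/w9.png

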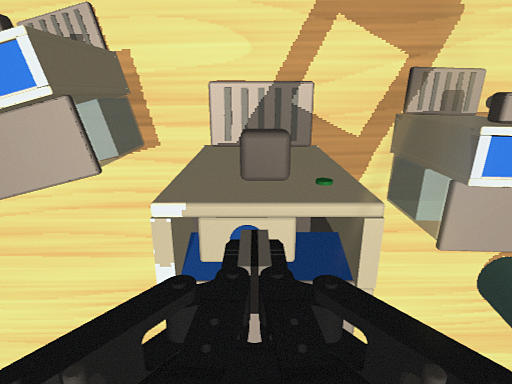

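View pics/s9.png

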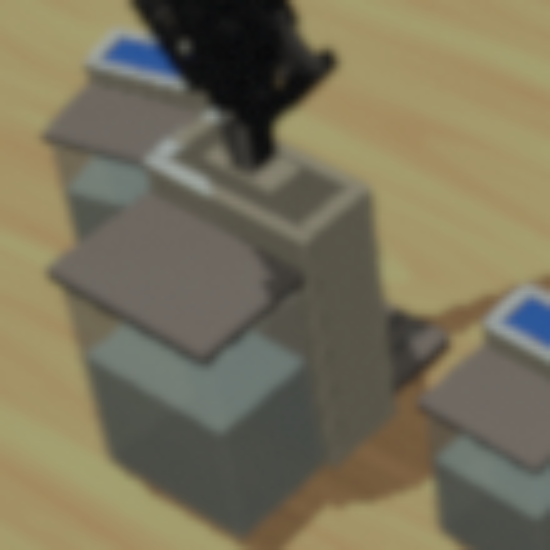

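The cartridge keeps sinking in step with the fingers, and its top is now about level with the rim. I'll follow it into the bay.

Call:
carry_out:
  steps:
    - [[0,0,3],[0,0,0],0]
    - [[0,0,3],[0,0,0],0]
    - [[0,0,3],[0,0,0],0]
    - [[0,0,0],[0,0,0],0]

```text
t: 16.75
ee_pos: [0.5892, -0.1729, 0.1788]
tcp_rot: [-0.0, 0.006, 1.0, 0.0]
wrist_force: [0.2, 0.3, 1.0]
opening: 0.0004
```

Call:
carry_out:
  steps:
    - [[0,0,3],[0,0,0],0]
    - [[0,0,3],[0,0,0],0]
    - [[0,0,3],[0,0,0],0]
    - [[0,0,0],[0,0,0],0]

```text
t: 17.15
ee_pos: [0.5891, -0.1728, 0.1697]
tcp_rot: [-0.0, 0.006, 1.0, 0.0]
wrist_force: [-1.2, -0.1, 0.5]
opening: -0.0002
```

Call:
carry_out:
  steps:
    - [[0,0,3],[0,0,0],0]
    - [[0,0,3],[0,0,0],0]
    - [[0,0,0],[0,0,0],0]

```text
t: 17.45
ee_pos: [0.5891, -0.1729, 0.1637]
tcp_rot: [-0.0, 0.006, 1.0, 0.0]
wrist_force: [0.1, -0.9, 0.2]
opening: -0.0001
```

Call:
carry_out:
  steps:
    - [[0,0,3],[0,0,0],0]
    - [[0,0,3],[0,0,0],0]
    - [[0,0,3],[0,0,0],0]
    - [[0,0,0],[0,0,0],0]

```text
t: 17.85
ee_pos: [0.5892, -0.1728, 0.1547]
tcp_rot: [-0.0, 0.006, 1.0, 0.0]
wrist_force: [-0.1, -0.4, -0.1]
opening: -0.0
```

Call:
carry_out:
  steps:
    - [[0,0,3],[0,0,0],0]
    - [[0,0,3],[0,0,0],0]
    - [[0,0,2],[0,0,0],0]
    - [[0,0,0],[0,0,0],0]

```text
t: 18.25
ee_pos: [0.5887, -0.1728, 0.1467]
tcp_rot: [-0.001, 0.006, 1.0, 0.0]
wrist_force: [-2.6, -0.0, 0.1]
opening: -0.0004
```

```bash
python3 - <<'E'
from h import *
st(); cv2.imwrite("pics/w10.png",ctrl.camera("wrist")[:,:,::-1])
s=ctrl.camera("scene")[:,:,::-1]; cv2.imwrite("pics/s10.png",cv2.resize(s[120:230,140:250],None,fx=5,fy=5))
E
```

```text
t 18.25 pos [ 588.7 -172.8  146.7] yaw_y 89.34 z [-0.002  0.    -1.   ] F [-2.6 -0.   0.1] M [-0.07  0.41  0.05] op -0.4
```

View pics/w10.png

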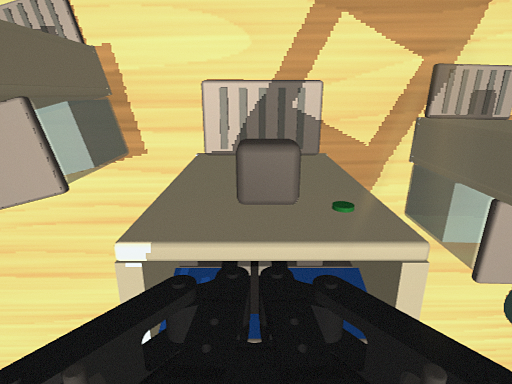

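View pics/s10.png

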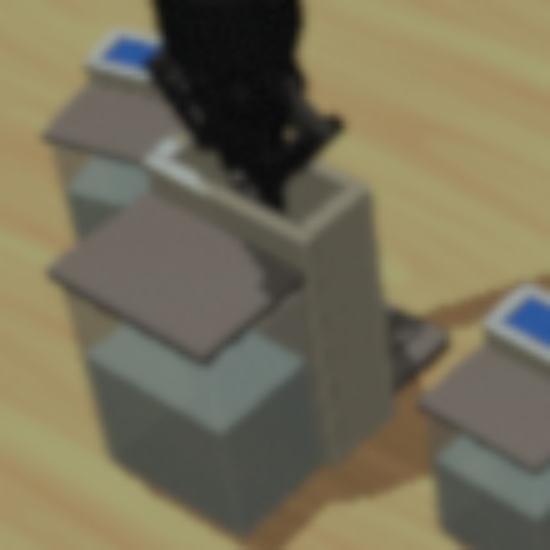

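The flap is now leaning on the fingers (Fx -2.6 N), with no load on the cartridge top yet. I'll take the last 6 mm slowly.

Call:
carry_out:
  steps:
    - [[0,0,1.5],[0,0,0],0]
    - [[0,0,1.5],[0,0,0],0]
    - [[0,0,0],[0,0,0],0]

```text
t: 18.65
ee_pos: [0.5892, -0.1729, 0.1441]
tcp_rot: [-0.0, 0.006, 1.0, 0.0]
wrist_force: [-2.4, -0.6, 1.0]
opening: -0.0002
```

Call:
carry_out:
  steps:
    - [[0,0,1],[0,0,0],0]
    - [[0,0,1],[0,0,0],0]
    - [[0,0,0],[0,0,0],0]

```text
t: 18.95
ee_pos: [0.5893, -0.1729, 0.1422]
tcp_rot: [-0.0, 0.006, 1.0, -0.0]
wrist_force: [-2.4, 0.0, 1.7]
opening: 0.0
```

Call:
carry_out:
  steps:
    - [[0,0,1],[0,0,0],0]
    - [[0,0,0],[0,0,0],0]

```text
t: 19.15
ee_pos: [0.5893, -0.1729, 0.1412]
tcp_rot: [-0.0, 0.006, 1.0, 0.0]
wrist_force: [-1.8, -0.2, 1.2]
opening: 0.0001
```

Call:
carry_out:
  steps:
    - [[0,0,1],[0,0,0],0]
    - [[0,0,0],[0,0,0],0]

```text
t: 19.35
ee_pos: [0.5896, -0.173, 0.1411]
tcp_rot: [0.0, 0.006, 1.0, -0.0]
wrist_force: [-3.8, 1.2, 5.1]
opening: -0.0002
```

Call:
carry_out:
  steps:
    - [[0,0,1],[0,0,0],0]
    - [[0,0,0],[0,0,0],0]

```text
t: 19.55
ee_pos: [0.5901, -0.173, 0.1411]
tcp_rot: [0.001, 0.006, 1.0, -0.0]
wrist_force: [-4.4, 1.6, 10.3]
opening: 0.0
```

Call:
carry_out:
  steps:
    - [[0,0,1],[0,0,0],0]
    - [[0,0,0],[0,0,0],0]

```text
t: 19.75
ee_pos: [0.5905, -0.1731, 0.1411]
tcp_rot: [0.001, 0.006, 1.0, -0.001]
wrist_force: [-4.7, 2.7, 15.1]
opening: -0.0002
```

It stopped firmly at TCP z 141.1 mm. That puts the tips at 127.1 mm, against 127 mm for home, with 15 N of pressure. Now I'll withdraw straight up.

Call:
carry_out:
  steps:
    - [[0,0,-4],[0,0,0],0]
    - [[0,0,-8],[0,0,0],0]
    - [[0,0,-10],[0,0,0],0]
    - [[0,0,-10],[0,0,0],0]
    - [[0,0,-10],[0,0,0],0]
    - [[0,0,-10],[0,0,0],0]
    - [[0,0,-15],[0,0,0],0]
    - [[0,0,-30],[0,0,0],0]
    - [[0,0,-30],[0,0,0],0]
    - [[30,0,-20],[0,0,0],0]
    - [[40,0,0],[0,0,0],0]
    - [[40,0,0],[0,0,0],0]
    - [[0,0,0],[0,0,0],0]
    - [[0,0,0],[0,0,0],0]

```text
t: 21.15
ee_pos: [0.4796, -0.172, 0.287]
tcp_rot: [0.002, 0.006, 1.0, -0.001]
wrist_force: [0.1, -0.4, 0.5]
opening: -0.0002
```

```bash
python3 - <<'E'
from h import *
st(); w=ctrl.camera("wrist")[:,:,::-1]
s=ctrl.camera("scene")[:,:,::-1]; t=ctrl.camera("top")[:,:,::-1]
a=cv2.resize(s[120:230,140:250],(400,400)); b=cv2.resize(t[130:240,290:400],(400,400))
cv2.imwrite("pics/f1.png",np.hstack([a,b])); cv2.imwrite("pics/f2.png",s); cv2.imwrite("pics/f3.png",w)
E
```

```text
t 21.15 pos [ 479.6 -172.   287. ] yaw_y 89.3 z [ 0.003 -0.002 -1.   ] F [ 0.1 -0.4  0.5] M [ 0.   -0.02  0.01] op -0.2
```

View pics/f1.png

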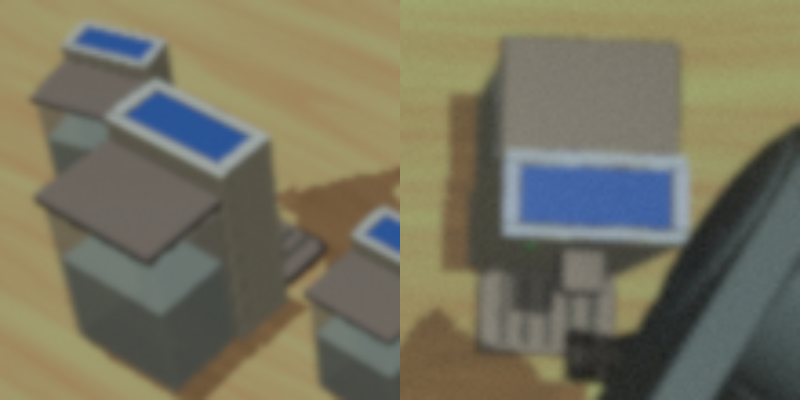

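View pics/f2.png

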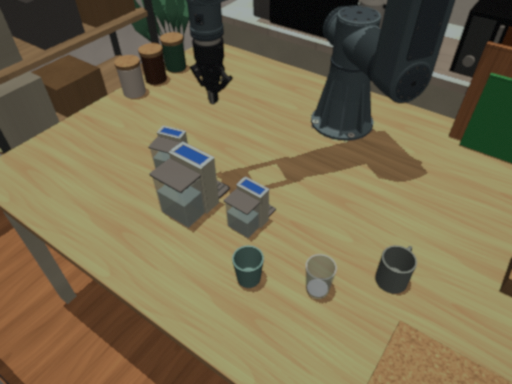

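View pics/f3.png

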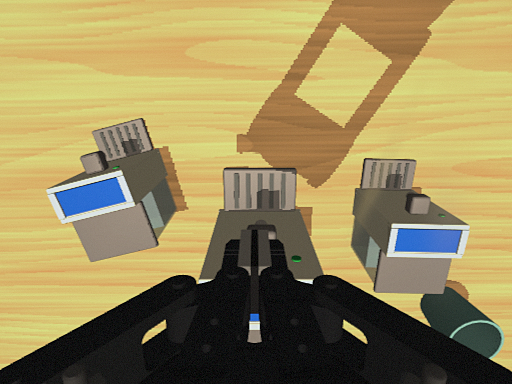

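The flap is shut and level (scene at (193,156), unchanged from the start). The beaker (248,267), tumbler (320,275) and mug (396,270) haven't moved. The robot is clear, so I'm handing in.

```bash
python3 -c "
from plant import ctrl
print(ctrl.hand_in())"
```

```text
the job is handed in; nothing more can be done
None
```

The cartridge is fitted and fully home, the flap has sprung shut above it, and I've handed the job in at about 21 s of the 72 s allowed. No verdict was reported.

- **How it went in:** I gripped the cartridge across its 50 mm width and pushed it foot first past the flap. I rubbed it along the ledge from y ≈ +14 mm towards −y, pressing with about 10 N. It dropped into the seat at y ≈ −12 mm. I released it above the rim and it sank mostly under its own weight; I followed it down with closed fingertips.
- **Fully home:** a gentle press met a firm stop with the fingertips 127.1 mm above the counter, against 127 mm specified. The force there was 15 N, the highest reading of the job (I read forces between moves, not continuously).
- **Last pictures:** the flap is shut and level, the mug, tumbler and beaker are where they started, and the arm is clear of everything with no force on it.
- **What disagreed:** before insertion, one wrist picture showed the cartridge's foot about 4 px wider than my model predicted. I could not explain it, but the fitted tilt was under 1° and it caused no trouble. The cartridge also slid down by itself after release, where I had expected the flap to hold it.

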